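# Hold the end cap on the instrument housing for screwing

## Task

The housing in the fixture is loaded; close it with the loose end cap. Set the cap upright on the fixture's bed, flat flange towards the housing and in line with its mouth, and push it in against the sprung black frame with a steady force of about 10 N (which brings the flange's flat back face level with the white line on the bed), never driving the frame to its stop. Hold it so, still, for two seconds as a third hand for a colleague with a screwdriver, then finish while still pressing, without letting go; leave the things round about where they stand.

Things in the scene. Friction and masses are not known exactly. Their poses are not given: they have to be found in the camera images.
- fixture: Fixed fixture: dark steel plate 185 x 100 x 12 mm (its top is the bed), on its far half an aluminium housing 85 x 64 x 50 mm with chocks at its sides. Origin on the worktop below the housing's mouth, midway across; x level into the housing, z up. Free bed x = -95 to 0 mm, top z = 12 mm; housing top z = 62 mm. A painted white line crosses the bed at x = -9.5 mm.
- mouth (a point): Centre of the housing's open front face, 37 mm above the worktop (25 mm above the bed); same axes as the fixture. The mouth is 56 x 42 mm in walls 4 mm thick.
- frame (a joint): How far the sprung black frame (52 mm wide, 38 high, open in the middle) is pushed into the mouth, m: 0 free, its front 22 mm proud of the mouth; 0.022 at its stop. It slides along the fixture's x and resists with 0.8 N per mm from zero: 10 N is 12.5 mm, its front then level with the white line.
- frame_front (a point): Centre of the front of the sprung frame (moves with it), 25 mm above the bed; same axes as the fixture.
- end_cap: Loose end cap, 0.16 kg, T-shaped from above, standing on the worktop: aluminium flange 10 mm thick (x), 62 wide (y), 50 high; on its front a grey boss 34 mm long (x), 26 wide (y), 40 high, both down to the underside. Origin on the underside, mid-width of the flange's flat back face; x points out of that face, to the housing when mounted; boss at x = -10 to -44 mm.
- cap_grip (a point): Point to grip the cap: middle of the boss along and across, 25 mm above the cap's underside, 27 mm before the flat back face; axes as the cap's. Grip across the boss's 26 mm (along y).
- cap_face (a point): Centre of the cap's flat back face, 25 mm above its underside, axes as the cap's; this face goes against the frame.
- bottle_mid (a point): Bystander: small round white bottle with a screw cap, 32 mm across, 59 mm high; point at its centre.
- carton_mid (a point): Bystander: folding carton 58 x 80 x 32 mm high; point at its centre.
- cup_mid (a point): Bystander: specimen cup with a lid, 54 mm across, 78 mm high; point at its centre.

How it is judged:
On the way:
1. the cap is held in line against the sprung frame with 6 to 14 N for one second (value of joint frame between 0.0075 and 0.0175 m and x of cap_face in the frame of mouth between -0.018 and -0.002 m and y of cap_face in the frame of mouth between -0.006 and 0.006 m and z of cap_face in the frame of mouth between -0.004 and 0.007 m and angle between the x axis of cap_face and the x axis of mouth, either way round below 0.12 rad and angle between cap_face's own z axis and vertical below 0.12 rad and contact force between end_cap and fixture above 5 N and (contact force between end_cap and the fingers above 3 N or contact force between end_cap and the arm above 3 N)), for 1 s.
At the end, for the whole second after the job is handed in: Still pressing: frame pushed in 7.5 to 17.5 mm (6 to 14 N) by the cap, the cap at rest, within 6 mm sideways of the mouth's middle, 4 mm below to 7 mm above bed level, in line and upright within 0.12 rad; bottle, carton and cup within 30 mm of their starts (all of step 1 and velocity of joint frame between -0.004 and 0.004 m/s and linear speed of end_cap below 0.01 m/s and distance of each of bottle_mid, carton_mid, cup_mid from where it was at the start of the episode below 0.03 m); the arm keeps its last pose, push and grip.
It fails at once if the frame is driven to its stop (more than 21 mm, 17 N) (value of joint frame above 0.021 m).
It fails at once if the bottle, carton or cup is pushed away (30 mm) (distance of any of bottle_mid, carton_mid, cup_mid from where it was at the start of the episode above 0.03 m).
It also fails if it takes over 51 s, if anything falls off the work surface, if the arm or the gripper's body presses on something with over 40 N, if the wrist force passes 120 N, or if a joint passes its speed limit or range.

## Robot

A 6-joint arm with a two-finger parallel gripper is mounted at the origin on a cart in front of the work surface, level with it; the furniture and walls round the work are solid. World frame = base frame: x ahead of the robot, y to its left, z up, the work surface at z = 0. Lengths are in m, angles in rad, forces in N, time in s.
With the tool pointing down it reaches from about 0.35 to 0.775 m from the base axis. Payload 5.5 kg.
Tool frame: the origin (TCP) lies midway between the tips of the shut fingers; the grasp point (between the pads) lies 19 mm behind it; z points along the fingers, y is the line along which they close (so a half turn about z gives the same grasp; the last joint's range is limited). The gripper opens to 85 mm and grips with 20 to 120 N. Pads are 22 mm wide; open, the fingers measure 114 mm over their backs; the gripper's body (76 mm by 85 mm) begins 54 mm behind the grasp point. The pads swing forward as they close: fully open they stand 13 mm farther back than shut.
Start: joints at [1.048, 0.313, 0.046, 1.304, 0, 1.431], TCP at [0.215, 0.533, 0.199] pointing down, gripper open.
Joint ranges: [-2.76, 2.76], [-0.86, 1.69], [-1.03, 1.26], [-2.2, 2.34], [-1.47, 1.5], [-3.14, 3.14]. Speed limits (rad/s): [2.57, 2.57, 3.14, 3.14, 3.14, 3.14].

## Interface

Orientations are given as a unit quaternion [w, x, y, z].
In Python, from workcell import env gives the robot as it stands.
- The arm moves only by the tool move_arm, never from a script. Its argument "targets" is a list of rows, each a list of 3 entries, a list of its own where there are three numbers: the shift along the tool's x, y, z in mm, then the turn, a rotation vector about the tool's x, y, z in units of 10 degrees (1.0 is 10 degrees), then the closure, from -1 (fully open) to 1 (shut). In form: [[[dx, dy, dz], [ax, ay, az], gripper], ...]. A call has 1 to 5 rows; each row is the pose to reach, as a shift and turn from the pose commanded when the call began, along the tool's axes at that moment; what a row does not reach only later rows make up. A row lasts 1/8 s, in which the tool goes at most 62.5 mm and 10.7 degrees, less where a joint would pass 70% of its speed; a pose out of reach is approached as far as the arm can. A call with a gripper value outside its range is refused whole. The fingers move at their own pace and stop on an object; "squeeze" is the grip in N (left out, the last holds). Time passes only in rows, so rows that repeat a pose let the fingers close. It gives the time, the measured TCP pose, the force, the opening and the grip force at its end, in the units of the state.
- env.get_state(): the state, without advancing time (a new reading comes with each control period).
- env.read_camera(name): name is "scene" or "top" or "wrist"; returns a dict with "pixels" (400x640x3 uint8, red, green, blue), "fovy" (degrees; the focal length in pixels is half the picture's height over the tangent of half this angle, whatever the lens; pixels are square), "cx", "cy" (the principal point, pixels), "extrinsics" (4x4, takes a point from world to camera coordinates); the wrist camera has in their place "mount" (4x4, takes a point from camera to tool coordinates, whose origin is the TCP and whose axes are the flange's). Camera axes: x right, y up, looking along -z (the intrinsics and any distortion apply to the point x, -y, -z); pixel columns grow to the right and rows downward; lengths in m; the calibration is good to about 2 mm. A picture is of the moment at which its call begins: read the wrist's pose just before it. There is no depth.
- env.hand_in(): hands the job in; it is judged then, once.
Trained networks look in a picture, given as the dict that the camera call returned (one of the last four; its "shot" number tells which), for a name from the list of things; names that differ only in an ending like _2 or _b are one class to them, and where a whole thing is asked for, a point or a joint stands for the part that bears it (a point fixed in the world has none). Each returns a list of dicts, best first, with "confidence" (0 to 1); they miss things now and then, are a little off and sometimes report something else, mostly with a low value. They report only what shows in the picture. A call takes as long as a camera call.
- env.spot_in(thing, picture): "centre" ([x, y, z] in m, in world coordinates, good to about 4 mm: the middle of the surface that is visible of it).
- env.regions_of(thing, picture): "mask" (400x640 bool, what is visible of it).
- env.landmark_of(thing, picture): "centre" ([x, y, z] in m, in world coordinates, good to about 4 mm: a listed point, or the origin of a listed thing).
The state is a dict: "clock": time; "joint_pos": joint angles; "qvel": joint speeds; "tau": joint torques, N m; "tcp_pos": TCP position; "orientation": TCP orientation; "wrist_force": force on the tool from outside, world axes, zero at the start; "ft_torque": the same for the moment, N m; "finger_gap": finger opening in m; "grip_force": force on a finger pad.
Only numpy, scipy, OpenCV 4.12 (cv2) and the standard library are available. Lean on these libraries where they do the work, as an engineer would, in place of code of your own. Each camera call takes 0.05 s, during which the arm holds its last target. There are 200 camera calls.

## Working session

There is one attempt and no reset: what is moved stays moved. The work goes in short steps, Python scripts to look and compute and a tool call to move; the robot and the scene stay as the last step left them, time stands still between calls to the robot, and variables do not carry over. Pictures are saved under pics/ and viewed, at most 11 in all, crops included, and the job is handed in when it is done.

Besides the shell and the picture viewer there is one more tool, called after "Request:" in YAML: its name, and indented under it one key for each argument. move_arm: Moves the arm, as the interface text tells. Its arguments: {"type":"object","properties":{"targets":{"type":"array","items":{"type":"array"}},"squeeze":{"type":"number"}},"required":["targets"]}

```bash
mkdir -p pics; python3 - <<'E'
from workcell import env
import cv2,numpy as np
s=env.get_state();print({k:np.round(v,3) for k,v in s.items()})
for c in ["top","scene"]:
    p=env.read_camera(c);cv2.imwrite(f"pics/{c}0.png",p["pixels"][:,:,::-1])
    print(c,p["fovy"],p["cx"],p["cy"],np.round(p["extrinsics"],3).tolist())
    for t in ["fixture","mouth","frame_front","end_cap","cap_grip","cap_face","bottle_mid","carton_mid","cup_mid"]:
        print(t,[(np.round(d["centre"],3).tolist(),round(d["confidence"],2)) for d in env.landmark_of(t,p)[:2]])
E
```

```text
{'clock': np.float64(0.0), 'joint_pos': array([ 1.048,  0.314,  0.045,  1.304, -0.   ,  1.431]), 'qvel': array([-0.001, -0.001,  0.001, -0.001, -0.   ,  0.001]), 'tau': array([-3.0000e-03, -4.8063e+01,  2.9853e+01,  1.9000e-02, -0.0000e+00,
       -0.0000e+00]), 'tcp_pos': array([0.215, 0.533, 0.198]), 'orientation': array([-0.   ,  0.19 ,  0.982, -0.001]), 'wrist_force': array([-1.314, -0.445, -1.546]), 'ft_torque': array([-0.009, -0.065, -0.   ]), 'grip_force': np.float64(0.0), 'finger_gap': np.float64(0.085)}
top 55.72128051865733 324.364753325218 197.32490419997382 [[0.018, -0.999, -0.035, 0.012], [0.992, 0.014, 0.123, -0.613], [-0.122, -0.037, 0.992, -0.822], [0.0, 0.0, 0.0, 1.0]]
fixture [([0.581, -0.039, -0.002], 0.77)]
mouth [([0.585, -0.035, 0.034], 0.61)]
frame_front [([0.561, -0.041, 0.04], 0.79)]
end_cap [([0.497, -0.259, 0.001], 0.62)]
cap_grip [([0.467, -0.252, 0.029], 0.62)]
cap_face [([0.496, -0.258, 0.022], 0.62)]
bottle_mid [([0.454, 0.285, 0.031], 0.79)]
carton_mid [([0.662, 0.189, 0.014], 0.74), ([0.454, 0.284, 0.03], 0.25)]
cup_mid [([0.774, 0.07, 0.041], 0.97), ([0.582, -0.036, -0.004], 0.36)]
scene 48.289177939741066 317.1225835745923 196.76933918392248 [[0.683, -0.73, -0.008, -0.412], [0.49, 0.45, 0.747, -0.334], [-0.542, -0.514, 0.665, -0.72], [0.0, 0.0, 0.0, 1.0]]
fixture [([0.587, -0.035, 0.004], 0.79)]
mouth [([0.58, -0.036, 0.034], 0.94), ([0.583, -0.032, 0.005], 0.5)]
frame_front [([0.56, -0.036, 0.039], 0.97)]
end_cap [([0.495, -0.258, -0.001], 0.58)]
cap_grip [([0.475, -0.256, 0.024], 0.59)]
cap_face [([0.499, -0.262, 0.025], 0.7)]
bottle_mid [([0.457, 0.283, 0.03], 0.72), ([0.584, -0.031, 0.006], 0.58)]
carton_mid [([0.66, 0.186, 0.014], 0.91), ([0.777, 0.066, 0.038], 0.24)]
cup_mid [([0.777, 0.062, 0.04], 0.85)]
```

View pics/top0.png

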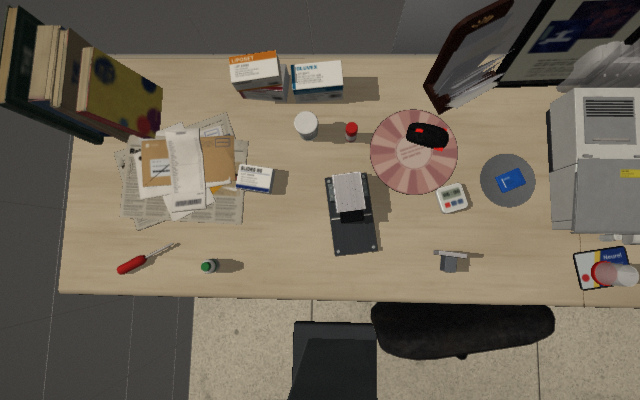

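View pics/scene0.png

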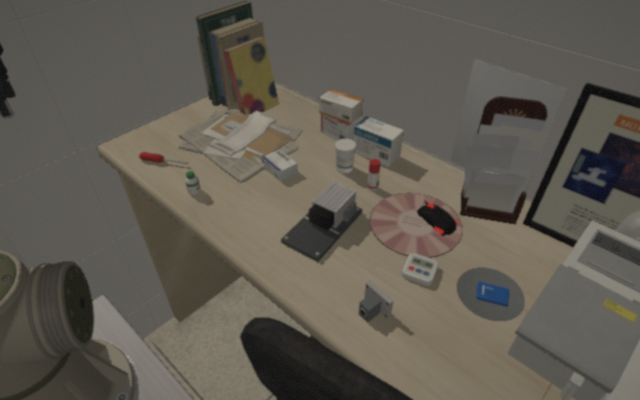

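```bash
cat > h.py <<'E'
from workcell import env
import cv2,numpy as np
from scipy.spatial.transform import Rotation as R
def pose(s=None):
    s=s or env.get_state(); return np.array(s["tcp_pos"]),R.from_quat(np.array(s["orientation"])[[1,2,3,0]])
def cam(name):
    p0,r0=pose(); p=env.read_camera(name)
    if "mount" in p:
        T=np.eye(4);T[:3,:3]=r0.as_matrix();T[:3,3]=p0; W=T@np.array(p["mount"])
    else: W=np.linalg.inv(p["extrinsics"])
    return p,W
def back(p,W,uv,z):
    uv=np.atleast_2d(uv).astype(float); f=200/np.tan(np.radians(p["fovy"])/2)
    d=np.c_[(uv[:,0]-p["cx"])/f,-(uv[:,1]-p["cy"])/f,-np.ones(len(uv))]@W[:3,:3].T
    return W[:3,3]+d*((z-W[2,3])/d[:,2])[:,None]
def proj(p,W,X):
    f=200/np.tan(np.radians(p["fovy"])/2); c=(np.atleast_2d(X)-W[:3,3])@W[:3,:3]
    return np.c_[p["cx"]+f*c[:,0]/-c[:,2],p["cy"]-f*c[:,1]/-c[:,2]]
def plan(xyz,yaw):  # tool down, tool x axis at yaw in world
    p,r=pose(); t=R.from_matrix([[np.cos(yaw),np.sin(yaw),0],[np.sin(yaw),-np.cos(yaw),0],[0,0,-1]])
    d=r.inv().apply(np.array(xyz)-p)*1000; a=np.degrees((r.inv()*t).as_rotvec())/10
    print("shift",np.round(d,1),"turn",np.round(a,3),"rows",max(np.linalg.norm(d)/62.5,np.linalg.norm(a)/1.07).round(1))
E
python3 - <<'E'
from h import *
p,W=cam("top")
for t,z in [("fixture",.012),("end_cap",.05)]:
    m=env.regions_of(t,p)[0]["mask"]; c=cv2.findContours(m.astype(np.uint8),0,2)[0]; c=max(c,key=cv2.contourArea)
    X=back(p,W,c[:,0],z)[:,:2]; b=cv2.boxPoints(cv2.minAreaRect((X*1000).astype(np.float32))); print(t,b.round(0).tolist())
plan([.40,.10,.25],np.pi); plan([.45,-.25,.25],np.pi)
q,_=cam("wrist");print(np.round(q["mount"],3).tolist(),q["fovy"])
E
```

```text
fixture [[480.0, -1.0], [495.0, -102.0], [684.0, -74.0], [669.0, 26.0]]
end_cap [[447.0, -285.0], [493.0, -291.0], [503.0, -219.0], [457.0, -212.0]]
shift [-333.7 -332.9  -51.2] turn [ 0.    -0.    -2.193] rows 7.6
shift [-510.8 -638.9  -51.2] turn [ 0.    -0.    -2.193] rows 13.1
[[0.001, 0.965, 0.261, 0.067], [1.0, -0.001, -0.001, -0.0], [-0.0, 0.261, -0.965, -0.175], [0.0, 0.0, 0.0, 1.0]] 69.41132554253814
```

Request:
move_arm:
  targets:
    - [[-50,-30,-10],[0,0,-0.4],-1]
    - [[-100,-65,-20],[0,0,-0.8],-1]
    - [[-150,-100,-30],[0,0,-1.2],-1]
    - [[-200,-135,-40],[0,0,-1.7],-1]
    - [[-240,-175,-51],[0,0,-2.193],-1]

```text
clock: 1.82
tcp_pos: [0.3732, 0.2797, 0.2502]
orientation: [0.0, -0.001, 1.0, 0.0]
wrist_force: [-0.3, -0.2, -0.1]
finger_gap: 0.0854
grip_force: 0.0
```

```bash
python3 -c "
from h import *
print(pose()[0]);plan([.45,-.25,.25],np.pi)"
```

```text
[0.37324937 0.27974152 0.25017281]
shift [-7.540e+01 -5.299e+02  1.000e-01] turn [0.002 0.005 0.014] rows 8.6
```

Request:
move_arm:
  targets:
    - [[-20,-60,0],[0,0,0],-1]
    - [[-40,-120,0],[0,0,0],-1]
    - [[-60,-180,0],[0,0,0],-1]
    - [[-76,-240,0],[0,0,0],-1]
    - [[-76,-300,0],[0,0,0],-1]

```text
clock: 2.45
tcp_pos: [0.4489, -0.0208, 0.2498]
orientation: [0.001, 0.0, 1.0, -0.0]
wrist_force: [0.1, 0.8, 0.4]
finger_gap: 0.0853
grip_force: 0.0
```

```bash
python3 - <<'E'
from h import *
p,W=cam("wrist"); cv2.imwrite("pics/w1.png",p["pixels"][:,:,::-1])
for t in ["fixture","mouth","frame_front","end_cap","cap_grip","cap_face"]:
    print(t,[(np.round(d["centre"],4).tolist(),round(d["confidence"],2)) for d in env.landmark_of(t,p)[:1]])
print(pose()[0])
np.savez("w1",W=W,cx=p["cx"],cy=p["cy"],fovy=p["fovy"])
E
```

```text
fixture [([0.5795, -0.0331, -0.002], 0.82)]
mouth [([0.5842, -0.0393, 0.0396], 0.62)]
frame_front [([0.498, -0.2575, 0.031], 0.74)]
end_cap [([0.4937, -0.2589, -0.0041], 0.64)]
cap_grip [([0.4732, -0.2589, 0.0197], 0.66)]
cap_face []
[ 0.44789146 -0.01730533  0.24987048]
```

View pics/w1.png

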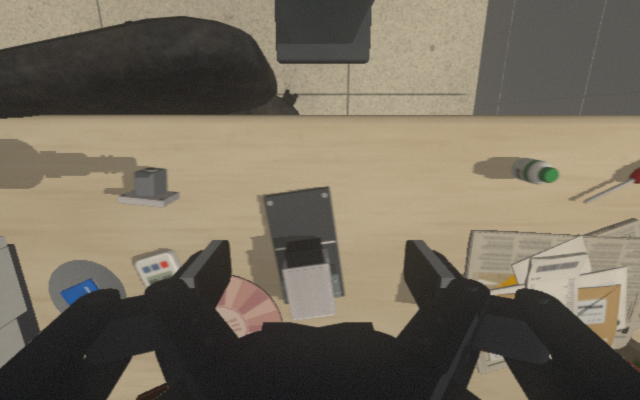

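Request:
move_arm:
  targets:
    - [[0,-60,0],[0,0,0],-1]
    - [[0,-120,0],[0,0,0],-1]
    - [[0,-180,0],[0,0,0],-1]
    - [[0,-230,0],[0,0,0],-1]
    - [[0,-230,0],[0,0,0],-1]

```text
clock: 3.42
tcp_pos: [0.4488, -0.2499, 0.2492]
orientation: [-0.0, 0.001, 1.0, -0.0]
wrist_force: [-0.6, 0.0, 0.7]
finger_gap: 0.0854
grip_force: 0.0
```

```bash
python3 - <<'E'
from h import *
p,W=cam("wrist"); cv2.imwrite("pics/w2.png",p["pixels"][:,:,::-1])
for t in ["end_cap","cap_grip","cap_face"]:
    print(t,[(np.round(d["centre"],4).tolist(),round(d["confidence"],2)) for d in env.landmark_of(t,p)[:1]])
print(pose()[0])
np.savez("w2",W=W,cx=p["cx"],cy=p["cy"],fovy=p["fovy"])
E
```

```text
end_cap [([0.4917, -0.2614, -0.0055], 0.73)]
cap_grip [([0.5602, -0.0399, 0.041], 0.23)]
cap_face [([0.5007, -0.257, 0.0287], 0.91)]
[ 0.44842464 -0.24656408  0.24986572]
```

View pics/w2.png

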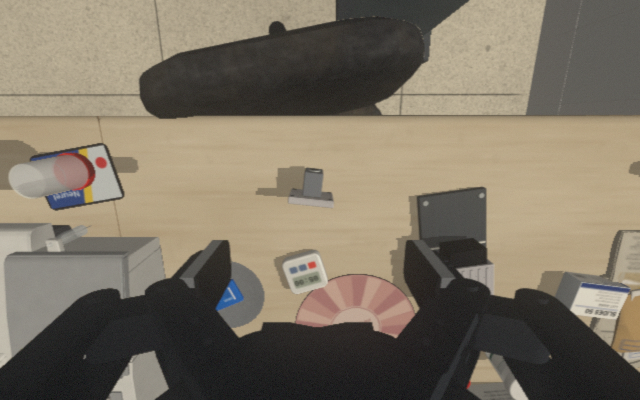

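```bash
cat > fit.py <<'E'
from h import *
from scipy.optimize import minimize
B={"end_cap":[(-.01,0,-.031,.031,0,.05),(-.044,-.01,-.013,.013,0,.04)],
"fixture":[(-.095,.09,-.05,.05,0,.012),(0,.085,-.032,.032,.012,.062),(-.022,0,-.026,.026,.018,.056)]}
def sil(p,W,t,q,z0=0):
    m=np.zeros((1600,2560),np.uint8)
    for b in B[t]:
        X=np.array([[x,y,z+z0] for x in b[:2] for y in b[2:4] for z in b[4:]])
        c,s=np.cos(q[2]),np.sin(q[2]); X[:,:2]=X[:,:2]@[[c,s],[-s,c]]+q[:2]
        cv2.fillConvexPoly(m,cv2.convexHull(np.round((proj(p,W,X)+.5)*4).astype(np.int32)),1)
    return cv2.resize(m.astype(np.float32),(640,400),interpolation=cv2.INTER_AREA)
def fit(p,W,t,q0,z0=0):
    r=env.regions_of(t,p)
    if not r: return print(t,"none")
    M=r[0]["mask"].astype(np.float32)
    f=lambda u:1-np.minimum(M,S:=sil(p,W,t,q0+u*[.01,.01,.1],z0)).sum()/np.maximum(M,S).sum()
    o=min((minimize(f,[a,0,b],method="Nelder-Mead",options=dict(initial_simplex=np.array([[a,0,b],[a+.5,0,b],[a,.5,b],[a,0,b+.8]]))) for a in(-.3,.3) for b in(-.5,.5)),key=lambda o:o.fun)
    q=q0+o.x*[.01,.01,.1]; print(t,"x,y",q[:2].round(4),"yaw deg",np.degrees(q[2]).round(1),"1-IoU",round(o.fun,3),"conf",round(r[0]["confidence"],2)); return q
E
python3 - <<'E'
from fit import *
F=np.array([.583,-.036,.141]);C=np.array([.497,-.259,-.138])
for n in ["wrist","top","scene"]:
    p,W=cam(n); print(n); fit(p,W,"end_cap",C); fit(p,W,"fixture",F)
E
```

```text
wrist
end_cap x,y [ 0.4964 -0.2591] yaw deg -7.1 1-IoU 0.071 conf 0.88
fixture x,y [ 0.5805 -0.0353] yaw deg 9.6 1-IoU 0.422 conf 0.93
top
end_cap none
fixture x,y [ 0.582  -0.0381] yaw deg 8.6 1-IoU 0.02 conf 0.62
scene
end_cap x,y [ 0.4983 -0.2612] yaw deg -7.6 1-IoU 0.061 conf 0.79
fixture x,y [ 0.5839 -0.0392] yaw deg 8.5 1-IoU 0.04 conf 0.94
```

```bash
python3 -c "
from h import *
plan([.4702,-.2566,.12],np.radians(172.7))"
```

```text
shift [-22.1  -8.3 129.9] turn [-0.     0.001  0.732] rows 2.1
```

Request:
move_arm:
  targets:
    - [[-8,-3,50],[0,0,0.3],-1]
    - [[-15,-6,95],[0,0,0.6],-1]
    - [[-22,-8,130],[0,0,0.73],-1]
    - [[-22,-8,130],[0,0,0.73],-1]

```text
clock: 4.58
tcp_pos: [0.4682, -0.2552, 0.1171]
orientation: [-0.002, 0.064, 0.998, 0.002]
wrist_force: [-0.3, 0.2, -0.0]
finger_gap: 0.0856
grip_force: 0.0
```

```bash
python3 - <<'E'
from fit import *
p,W=cam("wrist"); cv2.imwrite("pics/w3.png",p["pixels"][:,:,::-1])
q=fit(p,W,"end_cap",np.array([.497,-.260,-.127]))
g=q[:2]-.027*np.array([np.cos(q[2]),np.sin(q[2])]);print(g,pose()[0]); plan([*g,.006],np.pi+q[2])
E
```

```text
end_cap x,y [ 0.4962 -0.2592] yaw deg -6.5 1-IoU 0.07 conf 0.81
[ 0.46937164 -0.25616237] [ 0.47010104 -0.25672092  0.1205965 ]
shift [  0.8   0.5 114.6] turn [-0.     0.001 -0.083] rows 1.8
```

View pics/w3.png

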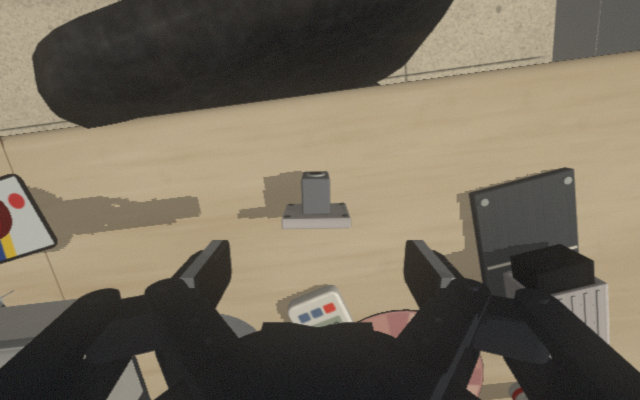

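Request:
move_arm:
  targets:
    - [[1,0.5,40],[0,0,0],-1]
    - [[1,0.5,80],[0,0,0],-1]
    - [[1,0.5,105],[0,0,0],-1]
    - [[1,0.5,114],[0,0,0],-1]
    - [[1,0.5,114],[0,0,0],-1]

```text
clock: 5.3
tcp_pos: [0.4698, -0.2565, 0.007]
orientation: [0.001, 0.064, 0.998, -0.0]
wrist_force: [0.3, -0.1, 0.0]
finger_gap: 0.0854
grip_force: 0.0
```

Request:
move_arm:
  targets:
    - [[0,0,0],[0,0,0],1]
    - [[0,0,0],[0,0,0],1]
    - [[0,0,0],[0,0,0],1]
    - [[0,0,0],[0,0,0],1]
    - [[0,0,0],[0,0,0],1]
  squeeze: 60

```text
clock: 5.92
tcp_pos: [0.4695, -0.2562, 0.0067]
orientation: [0.0, 0.064, 0.998, -0.0]
wrist_force: [-1.1, 1.5, 4.9]
finger_gap: 0.0208
grip_force: 58.5
```

Request:
move_arm:
  targets:
    - [[0,0,0],[0,0,0],1]
    - [[0,0,-20],[0,0,0],1]
    - [[0,0,-50],[0,0,0],1]
    - [[0,0,-80],[0,0,0],1]
    - [[0,0,-80],[0,0,0],1]

```text
clock: 6.55
tcp_pos: [0.4706, -0.257, 0.0877]
orientation: [0.002, 0.064, 0.998, -0.001]
wrist_force: [0.1, 0.3, -2.4]
finger_gap: 0.0201
grip_force: 59.2
```

```bash
python3 - <<'E'
from fit import *
print(env.get_state()["finger_gap"],env.get_state()["wrist_force"])
p,W=cam("wrist"); cv2.imwrite("pics/w4.png",p["pixels"][:,:,::-1])
print(pose()[0]);q=fit(p,W,"end_cap",np.array([.497,-.259,-.127]),.080)
print(env.landmark_of("cap_face",p)[:1],env.landmark_of("cap_grip",p)[:1])
E
```

```text
0.020075574657683237 [ 0.08422821  0.28667774 -2.37698681]
[ 0.46959904 -0.25628505  0.08611696]
end_cap x,y [ 0.497  -0.2601] yaw deg -6.9 1-IoU 0.487 conf 0.68
[{'centre': [0.4981, -0.2576, 0.1085], 'confidence': 0.59}] []
```

View pics/w4.png

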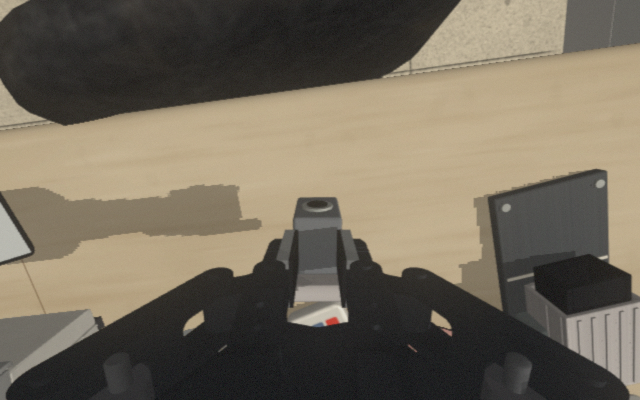

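```bash
python3 -c "
from h import *
plan([.5118,-.0494,.10],np.radians(188.5))"
```

```text
shift [-17.2 209.7 -15.6] turn [ 0.011 -0.013 -1.58 ] rows 3.4
```

Request:
move_arm:
  targets:
    - [[-2,30,-16],[0,0,-0.2],1]
    - [[-6,75,-16],[0,0,-0.6],1]
    - [[-10,120,-16],[0,0,-1.0],1]
    - [[-14,170,-16],[0,0,-1.3],1]
    - [[-17,210,-16],[0.01,-0.01,-1.58],1]

```text
clock: 7.38
tcp_pos: [0.5118, -0.0478, 0.1002]
orientation: [-0.0, -0.075, 0.997, -0.0]
wrist_force: [0.9, -0.6, -2.5]
finger_gap: 0.0204
grip_force: 59.2
```

Request:
move_arm:
  targets:
    - [[0,0,0],[0,0,0],1]
    - [[0,0,0],[0,0,0],1]

```text
clock: 7.62
tcp_pos: [0.512, -0.0498, 0.1008]
orientation: [-0.0, -0.074, 0.997, -0.001]
wrist_force: [0.1, -0.8, -2.5]
finger_gap: 0.0204
grip_force: 59.2
```

```bash
python3 - <<'E'
from fit import *
s=env.get_state();print(s["tcp_pos"],s["wrist_force"],s["orientation"])
F=np.array([.583,-.0387,.149])
for n in ["top","scene","wrist"]:
    p,W=cam(n); cv2.imwrite(f"pics/{n}5.png",p["pixels"][:,:,::-1]); print(n)
    fit(p,W,"fixture",F)
    for t in ["frame_front","mouth","cap_face","end_cap"]: print(t,[(np.round(d["centre"],4).tolist(),round(d["confidence"],2)) for d in env.landmark_of(t,p)[:1]])
plan([.5118,-.0494,.0195],np.radians(188.5))
E
```

```text
[ 0.51199268 -0.04979703  0.10077632] [ 0.12415218 -0.834675   -2.52443488] [-8.03716163e-05 -7.41684899e-02  9.97245404e-01 -7.95319124e-04]
top
fixture x,y [ 0.5872 -0.0349] yaw deg 7.0 1-IoU 0.883 conf 0.85
frame_front []
mouth [([0.7738, 0.0732, 0.0383], 0.51)]
cap_face []
end_cap []
scene
fixture x,y [ 0.5839 -0.0393] yaw deg 8.5 1-IoU 0.116 conf 0.67
frame_front [([0.6563, 0.1889, 0.0124], 0.28)]
mouth [([0.5804, -0.0346, 0.0376], 0.61)]
cap_face [([0.5396, -0.0463, 0.1194], 0.62)]
end_cap [([0.5359, -0.0463, 0.0951], 0.97)]
wrist
fixture x,y [ 0.5816 -0.0361] yaw deg 8.6 1-IoU 0.644 conf 0.69
frame_front []
mouth []
cap_face [([0.543, -0.0426, 0.1217], 0.7)]
end_cap [([0.5367, -0.0456, 0.0908], 0.87)]
shift [ 0.9  0.6 82.3] turn [-0.011  0.009  0.   ] rows 1.3
```

View pics/wrist5.png

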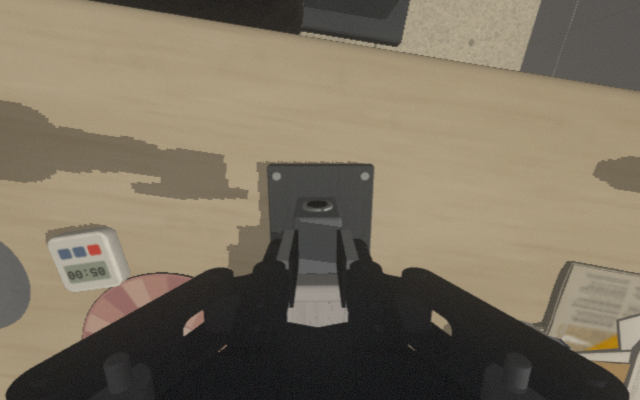

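```bash
python3 - <<'E'
from h import *
p,W=cam("wrist"); g=cv2.cvtColor(p["pixels"],cv2.COLOR_RGB2GRAY)
for r in (185,195,205,215):
    row=g[r,255:390].astype(int); d=np.abs(np.diff(cv2.GaussianBlur(g,(3,3),0)[r].astype(int)))
    print(r,255+np.argsort(d[255:285])[-2:],360+np.argsort(d[360:385])[-2:])
X=back(p,W,[[269,165],[373,165]],.012);print(X)
c=X.mean(0); a=np.radians(8.5); u=np.array([np.cos(a),np.sin(a)]); n=np.array([-u[1],u[0]])
print("width",np.linalg.norm(X[1]-X[0]),"mouth est",c[:2]+.095*u, "lateral tcp-fixture mm",1000*(pose()[0][:2]-c[:2])@n, "p",p["cx"])
print("boss", 1000*(back(p,W,[[319,205]],.134)[0][:2]-c[:2])@n)
E
```

```text
185 [267 257] [373 372]
195 [267 259] [372 371]
205 [267 258] [372 371]
215 [268 260] [371 370]
[[ 0.49463093 -0.09721284  0.012     ]
 [ 0.48030381 -0.00234652  0.012     ]]
width 0.09594208943949604 mouth est [ 0.58142388 -0.03573778] lateral tcp-fixture mm -3.6680567341288794 p 317.0880540234391
boss -2.3368870424285504
```

Request:
move_arm:
  targets:
    - [[0,1,25],[0,0,0],1]
    - [[0,2,50],[0,0,0],1]
    - [[0,2,70],[0,0,0],1]
    - [[0,2,77],[0,0,0],1]
    - [[0,2,77],[0,0,0],1]

```text
clock: 9.2
tcp_pos: [0.5123, -0.0479, 0.0247]
orientation: [0.001, -0.074, 0.997, -0.001]
wrist_force: [0.2, 0.6, -2.0]
finger_gap: 0.0207
grip_force: 59.1
```

Request:
move_arm:
  targets:
    - [[0,0,1],[0,0,0],1]
    - [[0,0,2],[0,0,0],1]
    - [[0,0,3],[0,0,0],1]
    - [[0,0,3],[0,0,0],1]

```text
clock: 9.7
tcp_pos: [0.5126, -0.048, 0.0219]
orientation: [0.001, -0.074, 0.997, -0.001]
wrist_force: [0.3, -0.5, -1.6]
finger_gap: 0.0203
grip_force: 59.2
```

Request:
move_arm:
  targets:
    - [[0,0,1],[0,0,0],1]
    - [[0,0,2],[0,0,0],1]
    - [[0,0,2],[0,0,0],1]

```text
clock: 10.07
tcp_pos: [0.5124, -0.0479, 0.0197]
orientation: [0.001, -0.074, 0.997, -0.001]
wrist_force: [0.2, 0.2, -2.1]
finger_gap: 0.0199
grip_force: 59.2
```

```bash
python3 - <<'E'
from h import *
s=env.get_state();print(s["tcp_pos"],s["wrist_force"])
p,W=cam("wrist"); a=p["pixels"][130:330,200:460,::-1]
p2,_=cam("scene"); b=p2["pixels"][170:270,265:395,::-1]
p3,_=cam("top"); c=p3["pixels"][160:265,300:400,::-1]
r=lambda i:cv2.resize(i,(390,300),interpolation=cv2.INTER_CUBIC)
cv2.imwrite("pics/c6.png",np.vstack([np.hstack([r(a),r(b)]),np.hstack([cv2.resize(c,(286,300)),np.zeros((300,494,3),np.uint8)])])[:600])
E
```

```text
[ 0.51244611 -0.04794071  0.01966458] [ 0.22045662  0.23748079 -2.0957866 ]
```

View pics/c6.png

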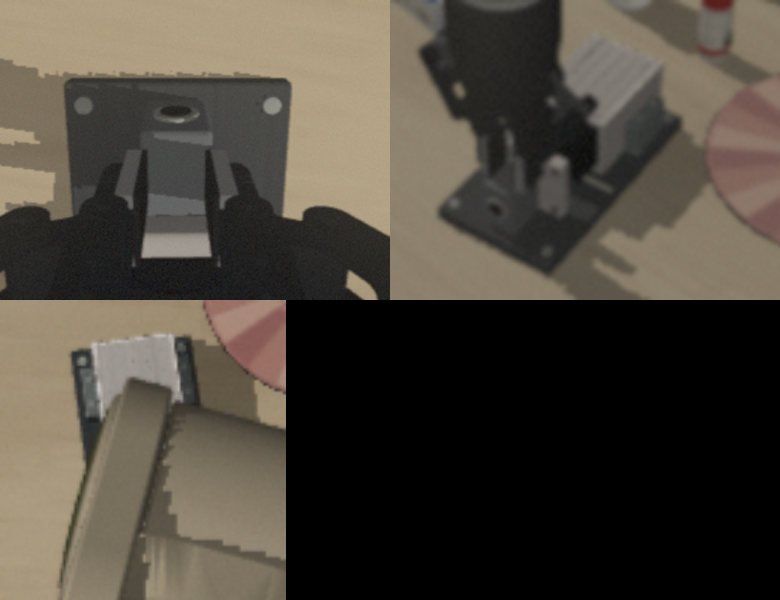

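Request:
move_arm:
  targets:
    - [[0,0.5,0.5],[0,0,0],1]
    - [[0,0.5,1],[0,0,0],1]
    - [[0,0.5,1],[0,0,0],1]

```text
clock: 10.6
tcp_pos: [0.5122, -0.0475, 0.0189]
orientation: [0.001, -0.074, 0.997, -0.001]
wrist_force: [-2.0, -1.3, 1.5]
finger_gap: 0.0203
grip_force: 62.5
```

Request:
move_arm:
  targets:
    - [[-3,0,0],[0,0,0],1]
    - [[-7,0,0],[0,0,0],1]
    - [[-11,0,0],[0,0,0],1]
    - [[-15,0,0],[0,0,0],1]
    - [[-15,0,0],[0,0,0],1]

```text
clock: 11.22
tcp_pos: [0.5281, -0.0452, 0.0188]
orientation: [0.001, -0.074, 0.997, -0.001]
wrist_force: [-0.3, -0.1, 0.3]
finger_gap: 0.0204
grip_force: 62.6
```

Request:
move_arm:
  targets:
    - [[-2,0,0],[0,0,0],1]
    - [[-4,0,0],[0,0,0],1]
    - [[-6,0,0],[0,0,0],1]
    - [[-8,0,0],[0,0,0],1]
    - [[-8,0,0],[0,0,0],1]

```text
clock: 11.85
tcp_pos: [0.5347, -0.0441, 0.0187]
orientation: [0.0, -0.074, 0.997, -0.001]
wrist_force: [-4.4, -1.5, 5.7]
finger_gap: 0.0204
grip_force: 65.1
```

Request:
move_arm:
  targets:
    - [[-1,0,-0.5],[0,0,0],1]
    - [[-2,0,-0.5],[0,0,0],1]
    - [[-3,0,-0.5],[0,0,0],1]
    - [[-3,0,-0.5],[0,0,0],1]

```text
clock: 12.35
tcp_pos: [0.5371, -0.0435, 0.0188]
orientation: [-0.0, -0.074, 0.997, -0.001]
wrist_force: [-5.6, -1.2, 2.6]
finger_gap: 0.0203
grip_force: 63.5
```

Request:
move_arm:
  targets:
    - [[-1,0,0],[0,0,0],1]
    - [[-2,0,0],[0,0,0],1]
    - [[-3,0,0],[0,0,0],1]
    - [[-4,0,0],[0,0,0],1]
    - [[-4,0,0],[0,0,0],1]

```text
clock: 12.98
tcp_pos: [0.5395, -0.0431, 0.0188]
orientation: [-0.002, -0.074, 0.997, -0.001]
wrist_force: [-9.6, -1.6, 6.5]
finger_gap: 0.0199
grip_force: 65.6
```

```bash
python3 - <<'E'
from h import *
for _ in range(3):
    s=env.get_state();print(np.round(s["tcp_pos"],4),np.round(s["wrist_force"],2)); p,W=cam("wrist")
a=p["pixels"][130:330,200:460,::-1]
p2,_=cam("scene"); b=p2["pixels"][170:270,265:395,::-1]
r=lambda i:cv2.resize(i,(390,300),interpolation=cv2.INTER_CUBIC)
cv2.imwrite("pics/c7.png",np.hstack([r(a),r(b)]))
for q in(p,p2):
  for t in ["frame_front","cap_face","mouth"]: print(t,[(np.round(d["centre"],4).tolist(),round(d["confidence"],2)) for d in env.landmark_of(t,q)[:1]])
E
```

```text
[ 0.5395 -0.0431  0.0188] [-9.62 -1.58  6.55]
[ 0.5395 -0.0431  0.0188] [-9.62 -2.62  5.72]
[ 0.5395 -0.0431  0.0188] [-9.51 -1.65  6.62]
frame_front []
cap_face [([0.5701, -0.0364, 0.0368], 0.56)]
mouth [([0.5832, -0.0382, 0.0366], 0.89)]
frame_front [([0.5675, -0.0365, 0.0411], 0.52)]
cap_face [([0.5675, -0.0402, 0.0376], 0.84)]
mouth [([0.581, -0.0385, 0.0348], 0.79)]
```

View pics/c7.png

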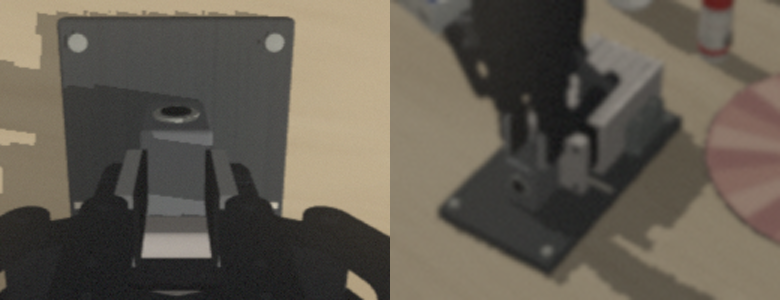

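```bash
python3 - <<'E'
from h import *
p,W=cam("wrist"); g=cv2.GaussianBlur(cv2.cvtColor(p["pixels"],cv2.COLOR_RGB2GRAY),(3,3),0)
a=np.radians(8.5);u=np.array([np.cos(a),np.sin(a)]);n=np.array([-u[1],u[0]]);t=pose()[0][:2]
for c in (250,251,252,382,383,384):
    r=258+np.argmax(g[258:275,c]); X=back(p,W,[[c,r]],.012)[0]; print(c,r,g[r,c],"line ahead of tcp mm",(X[:2]-t)@u*1000)
X=back(p,W,[[200+78/1.5,130+42/1.5],[200+275/1.5,130+42/1.5]],.012)
print("screw mid lateral vs tcp",1000*(X.mean(0)[:2]-t)@n, "sep",np.linalg.norm(X[1]-X[0]),X, "yaw", np.degrees(np.arctan2(*(X[1]-X[0])[:2]*[-1,1])))
q=[(200+x/1.5,130+15/1.5) for x in (58,295)];X=back(p,W,q,.012);print("plate front edge ahead of tcp",(X[:,:2]-t)@u*1000)
E
```

```text
250 266 112 line ahead of tcp mm 32.73055665624228
251 266 123 line ahead of tcp mm 32.729405320198865
252 266 121 line ahead of tcp mm 32.728254000363556
382 266 175 line ahead of tcp mm 32.57872030655469
383 266 180 line ahead of tcp mm 32.57757110703897
384 266 163 line ahead of tcp mm 32.576421923686446
screw mid lateral vs tcp 0.6583496646411335 sep 0.08270856192601797 [[ 0.50349732 -0.08966668  0.012     ]
 [ 0.49119935 -0.00787753  0.012     ]] yaw 8.551043397399594
plate front edge ahead of tcp [-53.69758645 -53.77380487]
```

Request:
move_arm:
  targets:
    - [[-1,0,-0.5],[0,0,0],1]
    - [[-2,0,-0.7],[0,0,0],1]
    - [[-3,0,-0.8],[0,0,0],1]
    - [[-4,0,-0.8],[0,0,0],1]
    - [[-4,0,-0.8],[0,0,0],1]

```text
clock: 14.15
tcp_pos: [0.5424, -0.0426, 0.0188]
orientation: [-0.003, -0.074, 0.997, -0.001]
wrist_force: [-9.6, -2.9, 2.7]
finger_gap: 0.0205
grip_force: 63.6
```

Request:
move_arm:
  targets:
    - [[-0.5,0,0],[0,0,0],1]
    - [[-0.5,0,0],[0,0,0],1]
    - [[-0.5,0,0],[0,0,0],1]

```text
clock: 14.52
tcp_pos: [0.5427, -0.0426, 0.0188]
orientation: [-0.003, -0.074, 0.997, -0.001]
wrist_force: [-10.0, -2.8, 2.8]
finger_gap: 0.0198
grip_force: 64.0
```

```bash
python3 - <<'E'
from h import *
p,W=cam("wrist"); g=cv2.GaussianBlur(cv2.cvtColor(p["pixels"],cv2.COLOR_RGB2GRAY),(3,3),0)
s=env.get_state();print(s["tcp_pos"],s["wrist_force"],s["ft_torque"],pose()[1].as_matrix()[:,2])
a=np.radians(8.5);u=np.array([np.cos(a),np.sin(a)]);t=pose()[0][:2]
q=[(c,255+np.argmax(g[255:275,c])) for c in (251,383)];print(q,(back(p,W,q,.012)[:,:2]-t)@u*1000)
p2,W2=cam("scene")
for t in ["frame_front","cap_face","mouth","end_cap"]: print(t,[(np.round(d["centre"],4).tolist(),round(d["confidence"],2)) for d in env.landmark_of(t,p2)[:1]])
im=np.hstack([cv2.resize(p["pixels"][130:330,200:460,::-1],(390,300)),cv2.resize(p2["pixels"][195:245,295:360,::-1],(390,300),interpolation=cv2.INTER_CUBIC)]);cv2.imwrite("pics/c8.png",im)
E
```

```text
[ 0.54267276 -0.04260751  0.01885453] [-10.70150755  -2.68263282   3.47661327] [-0.58621464  2.24078047 -0.13881523] [-0.00545971 -0.0023759  -0.99998227]
[(251, np.int64(263)), (383, np.int64(263))] [30.4600237  30.33960513]
frame_front [([0.5722, -0.034, 0.037], 0.52)]
cap_face [([0.5686, -0.0409, 0.0395], 0.77)]
mouth [([0.5831, -0.0366, 0.0369], 0.58)]
end_cap [([0.5698, -0.0354, 0.0096], 0.58)]
```

View pics/c8.png

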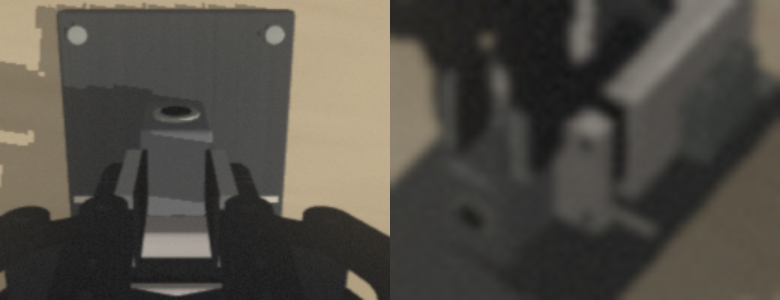

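Request:
move_arm:
  targets:
    - [[-0.7,0,-0.2],[0,0,0],1]
    - [[-1.4,0,-0.3],[0,0,0],1]
    - [[-2.2,0,-0.3],[0,0,0],1]
    - [[-2.2,0,-0.3],[0,0,0],1]

```text
clock: 15.32
tcp_pos: [0.5443, -0.0423, 0.0189]
orientation: [-0.003, -0.074, 0.997, -0.001]
wrist_force: [-11.4, -3.5, 2.6]
finger_gap: 0.0204
grip_force: 63.6
```

Request:
move_arm:
  targets:
    - [[0,0,0],[0,0,0],1]
    - [[0,0,0],[0,0,0],1]
    - [[0,0,0],[0,0,0],1]
    - [[0,0,0],[0,0,0],1]
    - [[0,0,0],[0,0,0],1]

```text
clock: 15.95
tcp_pos: [0.5442, -0.0423, 0.0188]
orientation: [-0.003, -0.074, 0.997, -0.001]
wrist_force: [-10.6, -3.9, 2.8]
finger_gap: 0.0201
grip_force: 63.5
```

```bash
python3 - <<'E'
from h import *
p,W=cam("wrist"); g=cv2.GaussianBlur(cv2.cvtColor(p["pixels"],cv2.COLOR_RGB2GRAY),(3,3),0)
F=[]
for _ in range(4): F.append(env.get_state()["wrist_force"]); cam("scene")
print(np.mean(F,0))
a=np.radians(8.5);u=np.array([np.cos(a),np.sin(a)]);n=np.array([-u[1],u[0]]);t=pose()[0][:2]
q=[(c,250+np.argmax(g[250:275,c])) for c in (251,383)];print(q,(back(p,W,q,.012)[:,:2]-t)@u*1000)
p2,W2=cam("scene")
for k in ["frame_front","cap_face","mouth","end_cap"]: print(k,[(np.round(d["centre"],4).tolist(),round(d["confidence"],2)) for d in env.landmark_of(k,p2)[:1]])
# flange back-bottom corner (right side) predicted vs line end in the scene view
for k in (25,27,29,31): print(k,proj(p2,W2,[[*(t+u*k/1000+n*y),z] for y,z in((-.031,.012),(-.031,.062))]).round(1).tolist())
L=back(p,W,[q[0]],.012)[0][:2]; L=t+u*((L-t)@u); print("line",proj(p2,W2,[[*(L+n*y),.012] for y in (-.031,-.05)]).round(1).tolist())
cv2.imwrite("pics/c9.png",cv2.resize(p2["pixels"][195:245,295:360,::-1],(780,600),interpolation=cv2.INTER_CUBIC))
E
```

```text
[-11.31055602  -3.61597212   3.03431237]
[(251, np.int64(260)), (383, np.int64(260))] [28.12503881 28.01443963]
frame_front [([0.573, -0.0349, 0.0419], 0.56)]
cap_face [([0.5719, -0.0415, 0.0395], 0.96)]
mouth [([0.5842, -0.0357, 0.033], 0.63)]
end_cap [([0.5719, -0.0375, 0.0102], 0.62)]
25 [[330.7, 230.8], [331.0, 214.5]]
27 [[331.2, 230.3], [331.5, 214.0]]
29 [[331.7, 229.7], [332.0, 213.5]]
31 [[332.2, 229.2], [332.5, 212.9]]
line [[331.5, 230.0], [338.7, 233.5]]
```

View pics/c9.png

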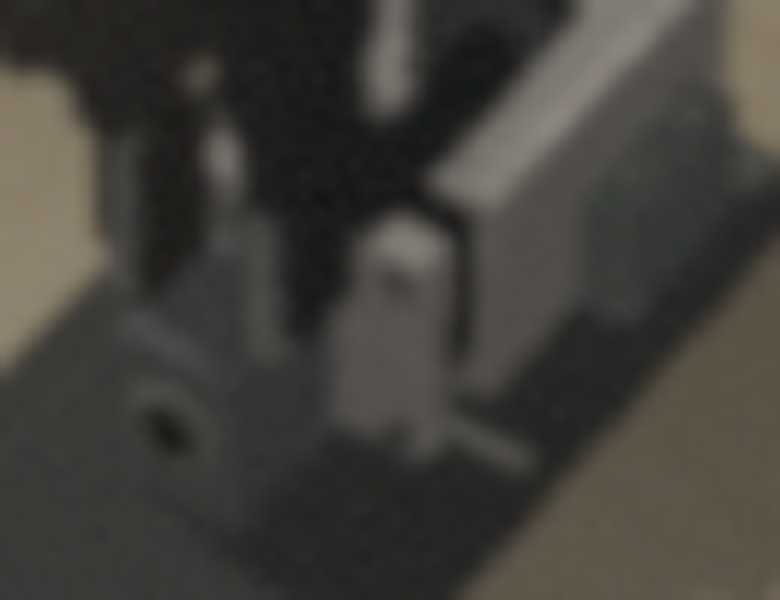

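Request:
move_arm:
  targets:
    - [[0,0,0],[0,0,0],1]
    - [[0,0,0],[0,0,0],1]
    - [[0,0,0],[0,0,0],1]
    - [[0,0,0],[0,0,0],1]
    - [[0,0,0],[0,0,0],1]

```text
clock: 17.08
tcp_pos: [0.5443, -0.0423, 0.0189]
orientation: [-0.003, -0.074, 0.997, -0.001]
wrist_force: [-11.7, -4.2, 3.2]
finger_gap: 0.0205
grip_force: 63.5
```

Request:
move_arm:
  targets:
    - [[0,0,0],[0,0,0],1]
    - [[0,0,0],[0,0,0],1]
    - [[0,0,0],[0,0,0],1]
    - [[0,0,0],[0,0,0],1]
    - [[0,0,0],[0,0,0],1]

```text
clock: 17.7
tcp_pos: [0.5442, -0.0423, 0.0189]
orientation: [-0.003, -0.074, 0.997, -0.001]
wrist_force: [-11.2, -3.1, 3.1]
finger_gap: 0.0206
grip_force: 63.5
```

Request:
move_arm:
  targets:
    - [[0,0,0],[0,0,0],1]
    - [[0,0,0],[0,0,0],1]
    - [[0,0,0],[0,0,0],1]
    - [[0,0,0],[0,0,0],1]
    - [[0,0,0],[0,0,0],1]

```text
clock: 18.32
tcp_pos: [0.5442, -0.0423, 0.0188]
orientation: [-0.003, -0.074, 0.997, -0.001]
wrist_force: [-11.4, -3.5, 2.6]
finger_gap: 0.0204
grip_force: 63.5
```

Request:
move_arm:
  targets:
    - [[0,0,0],[0,0,0],1]
    - [[0,0,0],[0,0,0],1]
    - [[0,0,0],[0,0,0],1]
    - [[0,0,0],[0,0,0],1]
    - [[0,0,0],[0,0,0],1]

```text
clock: 18.95
tcp_pos: [0.5442, -0.0423, 0.0188]
orientation: [-0.003, -0.074, 0.997, -0.001]
wrist_force: [-11.7, -3.0, 3.1]
finger_gap: 0.02
grip_force: 63.5
```

```bash
python3 -c "
from workcell import env
s=env.get_state();print(s['tcp_pos'],s['wrist_force'],s['clock']);print(env.hand_in())"
```

```text
[ 0.54424814 -0.04231952  0.01883765] [-11.70314949  -3.00088921   3.08525317] 18.95
the job is handed in; nothing more can be done
None
```

The cap is on the bed, pressed against the frame with its back face level with the white line; the wrist reads about 12 N, so I estimate roughly 10 N on the frame after bed friction. I held it still for 2.5 s and handed the job in at 18.95 s while still pressing and gripping; no verdict came back.

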